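# Pull-test the plug of a chemical drum

## Task

Pull-test the plug in the lid of the slim drum: grip its knob and pull it straight up, raising the force slowly to about 15 N, keep that pull for about a second without ever going beyond 20 N, then ease the plug back down fully home, without letting it snap, and let go. Leave the plug of the wide drum alone.

Things in the scene. Friction and masses are not known exactly. Their poses are not given: they have to be found in the camera images.
- slim_knob (a point): Mid-grip of the plug to test: grey upright cylinder, 30 mm diameter, on the slim white drum (124 mm diameter, fixed) amid its flat red lid (108 mm diameter, top 185 mm above bench). A black rubber sleeve, 44 mm diameter, 6 mm above the lid, surrounds its foot. Point on the knob's axis, 34 mm above the lid, 28 mm above the sleeve, 21 mm below the knob's top (plug home); z up.
- slim_plug (a joint): How far the slim drum's plug is pulled up, in m: 0 fully home, growing upward to a stop at 0.030. Its rubber sleeve stretches evenly: the pull is 1 N per mm plus 0.5 N for the plug's weight, so 15 N lifts it 14.5 mm and 20 N 19.5 mm. It springs back home when let go.
- wide_knob (a point): Mid-grip of the identical knob on the wide white drum, to be left alone (190 mm diameter, fixed; red lid 168 mm diameter, flat top 170 mm above the bench): on the knob's axis, 34 mm above the lid, 21 mm below the knob's top. This drum stands to the left or to the right of the slim one.
- wide_plug (a joint): How far the wide drum's plug has been pulled up, in m: 0 when fully home.

How it is judged:
On the way:
1. the slim drum's plug is pulled up with more than about 10 N (more than 10 mm out of home) for 0.7 s (value of joint slim_plug above 0.01 m), for 0.7 s.
At the end, for the whole second after the job is handed in: After the test pull, the slim drum's plug is back home within 2 mm and let go, and the wide drum's plug is home within 2 mm (value of joint each of slim_plug, wide_plug below 0.002 m); the robot touches nothing.
It fails at once if the slim drum's plug is pulled with more than about 20 N (more than 20 mm out of home) (value of joint slim_plug above 0.02 m).
It fails at once if the slim drum's plug is jerked up faster than 0.12 m/s (velocity of joint slim_plug above 0.12 m/s).
It fails at once if the slim drum's plug is let snap back faster than 0.25 m/s (velocity of joint slim_plug below -0.25 m/s).
It fails at once if the wide drum's plug is pulled up by more than 4 mm (value of joint wide_plug above 0.004 m).
It also fails if it takes over 48 s, if anything falls off the work surface, if the arm or the gripper's body presses on something with over 40 N, if the wrist force passes 120 N, or if a joint passes its speed limit or range.

## Robot

A 7-joint arm with a two-finger parallel gripper is mounted at the origin on the work surface. World frame = base frame: x ahead of the robot, y to its left, z up, the work surface at z = 0. Lengths are in m, angles in rad, forces in N, time in s.
With the tool pointing down it reaches from about 0.425 to 0.875 m from the base axis. Payload 4.7 kg.
Tool frame: the origin (TCP) lies midway between the tips of the shut fingers; the grasp point (between the pads) lies 19 mm behind it; z points along the fingers, y is the line along which they close (so a half turn about z gives the same grasp; the last joint's range is limited). The gripper opens to 87 mm and grips with 3 to 60 N. Pads are 19 mm wide; open, the fingers measure 117 mm over their backs; the gripper's body (75 mm by 190 mm) begins 51 mm behind the grasp point.
Start: joints at [1.129, 0.321, -0.07, 1.45, 0.023, 1.371, -0.057], TCP at [0.286, -0.584, 0.194] pointing down, gripper open.
Joint ranges: [-2.86, 2.86], [-0.3, 2.09], [-1.38, 1.24], [0.06, 2.45], [-1.56, 4.7], [0.09, 2.05], [-2.69, 2.69]. Speed limits (rad/s): [2.57, 2.57, 3.14, 3.14, 3.14, 3.14, 3.14].

## Interface

Orientations are given as a rotation vector (axis times angle).
In Python, from bench import ctrl, get_image, calibration gives the robot as it stands.
- The arm moves only by the tool apply_moves, never from a script. Its arguments are lists of equal length, an entry for each row: "dp": the shift along the tool's x, y, z in m, a list of three; "twist": the turn, a rotation vector about the tool's x, y, z in rad, a list of three; "fingers": the closure, from 0 (fully open) to 1 (shut). In form: {"dp": [[dx, dy, dz], ...], "twist": [[ax, ay, az], ...], "fingers": [fingers, ...]}. A call has 1 to 10 rows; each row shifts and turns the commanded pose from where the row before left it, along the tool's axes as they then stand; what a row does not reach is not made up. A row lasts 1/10 s, in which the tool goes at most 50 mm and 8.59 degrees, less where a joint would pass 70% of its speed; a pose out of reach is approached as far as the arm can. A call is refused whole if a number of a shift passes 0.05 or a number of a turn 0.15, either way. A call with a gripper value outside its range is refused whole. The fingers move at their own pace and stop on an object; "newtons" is the grip in N (left out, the last holds). Time passes only in rows, so rows that do not move let the fingers close. It gives the time, the measured TCP pose, the force, the opening and the grip force at its end, in the units of the state.
- ctrl.get_state(): the state, without advancing time (a new reading comes with each control period).
- get_image(name): name is "scene" or "top" or "wrist"; returns the picture (400x640x3 uint8, red, green, blue); there is no depth.
- calibration(name): a dict with "fx", "fy", "cx", "cy" (pixels), "eye" and "attitude" of the camera in the world; the wrist camera has in their place "hand_eye" (4x4, takes a point from camera to tool coordinates, whose origin is the TCP and whose axes are the flange's). Camera axes: x right, y up, looking along -z (the intrinsics and any distortion apply to the point x, -y, -z); pixel columns grow to the right and rows downward; lengths in m; the calibration is good to about 2 mm. A picture is of the moment at which its call begins: read the wrist's pose just before it. calibration takes no time and is no camera call.
- ctrl.close_job(): hands the job in; it is judged then, once.
The state is a dict: "time": time; "joint_positions": joint angles; "qd": joint speeds; "joint_torque": joint torques, N m; "position": TCP position; "tool_rot": TCP orientation; "ft_force": force on the tool from outside, world axes, zero at the start; "torque": the same for the moment, N m; "grip_width": opening from 0.0 (shut) to 1.0 (fully open); "grip_force": force on a finger pad.
Only numpy, scipy, OpenCV 4.12 (cv2) and the standard library are available. Lean on these libraries where they do the work, as an engineer would, in place of code of your own. Each camera call takes 0.05 s, during which the arm holds its last target. There are 200 camera calls.

## Working session

There is one attempt and no reset: what is moved stays moved. The work goes in short steps, Python scripts to look and compute and a tool call to move; the robot and the scene stay as the last step left them, time stands still between calls to the robot, and variables do not carry over. Pictures are saved under pics/ and viewed, at most 10 in all, crops included, and the job is handed in when it is done.

Besides the shell and the picture viewer there is one more tool, called after ">>>" as name(argument=value, ...) on one line, values as JSON. apply_moves: Moves the arm, as the interface text tells. Its arguments: {"type":"object","properties":{"dp":{"type":"array"},"twist":{"type":"array"},"fingers":{"type":"array"},"newtons":{"type":"number"}},"required":["dp","twist","fingers"]}

```bash
mkdir -p pics; ls
python3 - <<'E'
from bench import ctrl,get_image,calibration
import cv2
s=ctrl.get_state();print(s)
for n in("scene","top"):
    print(n,calibration(n)); cv2.imwrite(f"pics/{n}0.png",get_image(n)[:,:,::-1])
print(calibration("wrist"))
E
```

```text
pics
{'time': 0.0, 'joint_positions': array([ 1.12913321,  0.3218212 , -0.07008757,  1.45164642,  0.02261428,
        1.37076985, -0.05686209]), 'qd': array([ 0.0007812 , -0.00052909,  0.00128134,  0.00137811,  0.00011839,
       -0.00187547,  0.00047923]), 'joint_torque': array([ 3.82304770e-04, -4.91292250e+01, -4.04002592e-01, -3.12534928e+01,
       -6.42914884e-02,  4.38415934e-02,  1.69747864e-04]), 'position': array([ 0.28578898, -0.58315168,  0.19297708]), 'tool_rot': array([-3.05861143e+00, -7.09440505e-01,  8.23765643e-04]), 'ft_force': array([-0.43184429, -0.15496078, -0.44778293]), 'torque': array([-0.020633  , -0.04650745, -0.04137281]), 'grip_force': 0.0, 'grip_width': 0.993430555384064}
scene {'fx': 381.4545940646544, 'fy': 381.4545940646544, 'cx': 318.0228736232025, 'cy': 199.74851833270898, 'eye': array([ 0.8921718 , -0.62638669,  0.66220157]), 'attitude': array([0.98457265, 0.22620313, 0.4623114 ])}
top {'fx': 448.42375856039496, 'fy': 448.42375856039496, 'cx': 317.4586439751249, 'cy': 203.83161677574546, 'eye': array([ 0.41143859, -0.00207366,  1.01034638]), 'attitude': array([ 0.1708245 , -0.13033255, -1.57696893])}
{'fx': 315.76568347934517, 'fy': 315.76568347934517, 'cx': 318.92079494165466, 'cy': 198.74840162643355, 'hand_eye': array([[ 4.78283729e-04,  9.69016341e-01,  2.46996159e-01,
         6.75305466e-02],
       [ 9.99999454e-01, -6.92895284e-04,  7.81969181e-04,
         4.76278944e-04],
       [ 9.28883388e-04,  2.46995650e-01, -9.69016143e-01,
        -1.91331647e-01],
       [ 0.00000000e+00,  0.00000000e+00,  0.00000000e+00,
         1.00000000e+00]])}
```

View pics/top0.png

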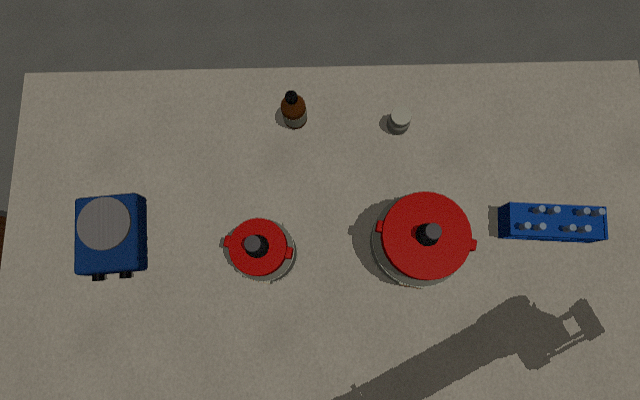

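View pics/scene0.png

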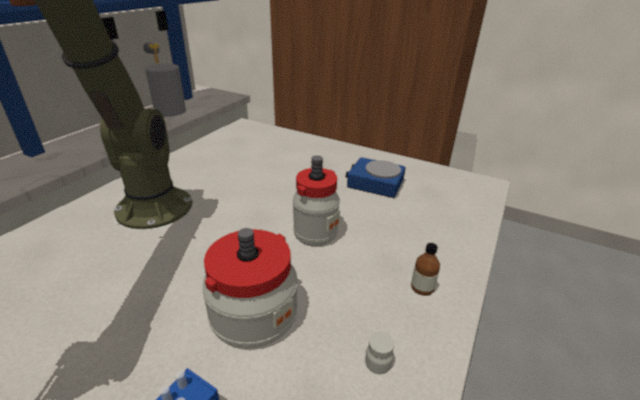

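```bash
cat > h.py <<'E'
import numpy as np,cv2
from scipy.spatial.transform import Rotation as R
from bench import ctrl,get_image,calibration
def cam(n,s=None):
    c=calibration(n)
    if n=="wrist":
        H=c["hand_eye"];Q=R.from_rotvec(s["tool_rot"]).as_matrix()
        return c,Q@H[:3,:3],s["position"]+Q@H[:3,3]
    return c,R.from_rotvec(c["attitude"]).as_matrix(),np.array(c["eye"])
def ray(C,u,v):
    c,A,e=C; return e,A@np.array([(u-c["cx"])/c["fx"],-(v-c["cy"])/c["fy"],-1])
def onz(C,u,v,z):
    e,d=ray(C,u,v); return e+d*(z-e[2])/d[2]
def proj(C,p):
    c,A,e=C;q=A.T@(np.array(p)-e);return c["cx"]-c["fx"]*q[0]/q[2],c["cy"]+c["fy"]*q[1]/q[2]
def lids(im,k=15):
    h=cv2.cvtColor(im,cv2.COLOR_RGB2HSV)
    m=(((h[...,0]<8)|(h[...,0]>172))&(h[...,1]>150)&(h[...,2]>60)).astype(np.uint8)
    out=[]
    for c in cv2.findContours(m,cv2.RETR_EXTERNAL,cv2.CHAIN_APPROX_NONE)[0]:
        if cv2.contourArea(c)<400: continue
        out.append(cv2.convexHull(c)[:,0,:] if 0 else c[:,0,:])
    return out
def circ(P):  # robust circle on plane points (tabs stick out)
    P=np.array(P)[:,:2]
    for _ in range(6):
        a=np.linalg.lstsq(np.c_[2*P,np.ones(len(P))],(P**2).sum(1),rcond=None)[0]
        r=np.sqrt(a[2]+a[:2]@a[:2]);e=abs(np.hypot(*(P-a[:2]).T)-r);P=P[e<max(.003,np.quantile(e,.85))]
    return a[:2],r
E
python3 - <<'E'
from h import *
for n in("top","scene"):
    im=cv2.imread(f"pics/{n}0.png")[:,:,::-1].copy();C=cam(n)
    for c in lids(im):
        for z in(.185,.17):
            p,r=circ([onz(C,u,v,z) for u,v in c]); print(n,c.mean(0),z,p.round(4),round(2*r,4),'reach',np.hypot(*p).round(3))
E
```

```text
top [258.65775401 247.48663102] 0.185 [0.493  0.1306] 0.1058 reach 0.51
top [258.65775401 247.48663102] 0.17 [0.4944 0.133 ] 0.1077 reach 0.512
top [425.97378277 235.29213483] 0.185 [ 0.511  -0.1812] 0.162 reach 0.542
top [425.97378277 235.29213483] 0.17 [ 0.5128 -0.1844] 0.1649 reach 0.545
scene [246.77972028 261.56643357] 0.185 [ 0.5352 -0.2135] 0.1762 reach 0.576
scene [246.77972028 261.56643357] 0.17 [ 0.5239 -0.2005] 0.1818 reach 0.561
scene [316.09448819 182.22047244] 0.185 [0.5058 0.1042] 0.1359 reach 0.516
scene [316.09448819 182.22047244] 0.17 [0.4936 0.1272] 0.1402 reach 0.51
```

>>> apply_moves(dp=[[0,0,-0.035],[0,0,-0.035],[0,0,-0.035],[0,0,-0.035],[0.035,-0.018,0],[0.035,-0.018,0],[0.035,-0.018,0],[0.035,-0.018,0],[0.035,-0.018,0],[0.035,-0.018,0]], twist=[[0,0,0],[0,0,0],[0,0,0],[0,0,0],[0,0,0],[0,0,0],[0,0,0],[0,0,0],[0,0,0],[0,0,0]], fingers=[0,0,0,0,0,0,0,0,0,0])

```text
time: 1.1
position: [0.4277, -0.3927, 0.3336]
tool_rot: [-3.06, -0.71, 0.001]
ft_force: [-0.5, 0.5, -0.5]
grip_width: 1.0
grip_force: 0.0
```

>>> apply_moves(dp=[[0.026,-0.04,0],[0.026,-0.04,0],[0.026,-0.04,0],[0.026,-0.04,0],[0.026,-0.04,0],[0.026,-0.04,0],[0.026,-0.04,0],[0.026,-0.04,0],[0.026,-0.04,0],[0.026,-0.04,0]], twist=[[0,0,0],[0,0,0],[0,0,0],[0,0,0],[0,0,0],[0,0,0],[0,0,0],[0,0,0],[0,0,0],[0,0,0]], fingers=[0,0,0,0,0,0,0,0,0,0])

```text
time: 2.1
position: [0.4841, 0.0812, 0.3339]
tool_rot: [3.06, 0.709, -0.0]
ft_force: [1.4, 0.6, 0.2]
grip_width: 1.0
grip_force: 0.0
```

>>> apply_moves(dp=[[0.015,-0.02,0],[0.015,-0.02,0],[0,0,0]], twist=[[0,0,0],[0,0,0],[0,0,0]], fingers=[0,0,0])

```text
time: 2.4
position: [0.493, 0.1328, 0.3337]
tool_rot: [-3.056, -0.72, 0.001]
ft_force: [0.2, 0.7, -0.0]
grip_width: 0.995
grip_force: 0.0
```

Run:
```python
from h import *
s=ctrl.get_state();im=get_image("wrist");C=cam("wrist",s)
cv2.imwrite("pics/w1.png",im[:,:,::-1]);print(s["position"],s["tool_rot"])
for c in lids(im):
    p,r=circ([onz(C,u,v,.185) for u,v in c]); print(c.mean(0),p.round(4),round(2*r,4))
print("expected knob top px",proj(C,[.493,.1306,.240]),proj(C,[.493,.1306,.191]))
```

```text
[0.49304928 0.13283602 0.33365143] [-3.05581952e+00 -7.20095650e-01  6.27046303e-04]
[552.74863388 217.75956284] [ 0.5231 -0.1427] 0.134
[319.33892617 179.94295302] [0.4932 0.1316] 0.1061
expected knob top px (np.float64(320.9991921230678), np.float64(194.5113164689561)) (np.float64(320.8474881375433), np.float64(183.88479318098106))
```

View pics/w1.png

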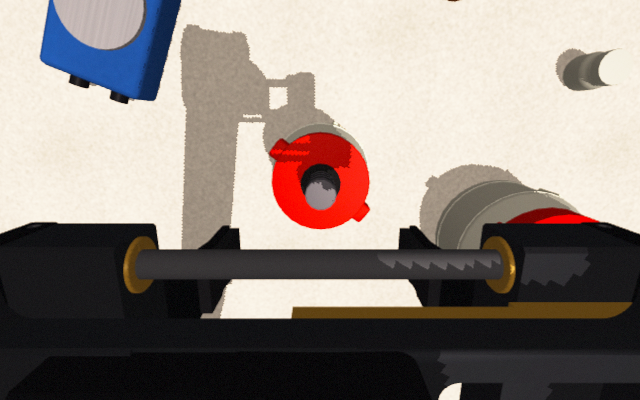

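>>> apply_moves(dp=[[-0.0006,0.0012,0.025],[0,0,0.03],[0,0,0.03],[0,0,0.025],[0,0,0.015],[0,0,0.0085],[0,0,0]], twist=[[0,0,0],[0,0,0],[0,0,0],[0,0,0],[0,0,0],[0,0,0],[0,0,0]], fingers=[0,0,0,0,0,0,0])

```text
time: 3.15
position: [0.4935, 0.1263, 0.1999]
tool_rot: [3.061, 0.708, -0.002]
ft_force: [-0.3, 0.2, -0.4]
grip_width: 0.999
grip_force: 0.0
```

Run:
```python
from h import *
s=ctrl.get_state();im=get_image("wrist");cv2.imwrite("pics/w2.png",im[:,:,::-1]);C=cam("wrist",s)
print(s["position"],s["ft_force"],proj(C,[.493,.1315,.240]))
```

```text
[0.493547   0.12634277 0.19994532] [-0.31577233  0.17562633 -0.35928722] (np.float64(308.74052941673034), np.float64(249.9398516834228))
```

View pics/w2.png

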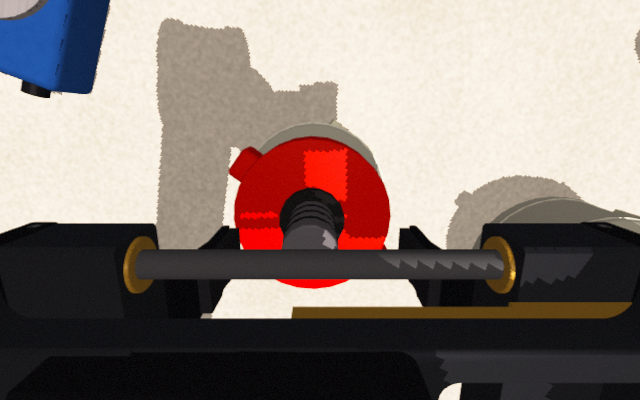

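>>> apply_moves(dp=[[0.001,-0.0025,0],[0.0007,-0.002,0],[0,0,0],[0,0,0]], twist=[[0,0,0],[0,0,0],[0,0,0],[0,0,0]], fingers=[0,0,0,0])

```text
time: 3.6
position: [0.4936, 0.1322, 0.201]
tool_rot: [3.06, 0.71, 0.001]
ft_force: [-0.5, 0.7, -0.2]
grip_width: 0.998
grip_force: 0.0
```

Run:
```python
from h import *
s=ctrl.get_state();im=get_image("wrist");cv2.imwrite("pics/w3.png",im[140:300,160:480,::-1].repeat(2,0).repeat(2,1));C=cam("wrist",s)
print(s["position"],s["ft_force"],proj(C,[.493,.131,.240]),proj(C,[.493,.131,.191]))
P=np.vstack(lids(im));P=P[P[:,1]<235]
print(circ([onz(C,u,v,.185) for u,v in P]))
```

```text
[0.49358184 0.13215724 0.20095628] [-0.49260816  0.72985983 -0.18294423] (np.float64(319.7471498838642), np.float64(254.0335761915635)) (np.float64(319.5968016559645), np.float64(223.66497704753772))
(array([0.4945225 , 0.13222667]), np.float64(0.05249742941037703))
```

View pics/w3.png

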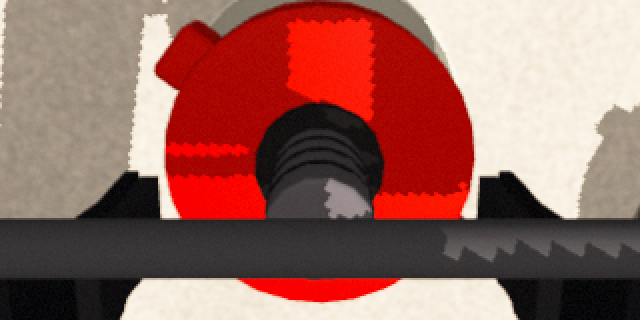

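>>> apply_moves(dp=[[0,0,0],[0,0,0],[0,0,0],[0,0,0],[0,0,0],[0,0,0],[0,0,0],[0,0,0]], twist=[[0,0,0],[0,0,0],[0,0,0],[0,0,0],[0,0,0],[0,0,0],[0,0,0],[0,0,0]], fingers=[0.3,0.5,0.7,0.8,0.9,1,1,1], newtons=15)

```text
time: 4.45
position: [0.4933, 0.1319, 0.2005]
tool_rot: [3.06, 0.71, -0.0]
ft_force: [-0.6, 0.1, 0.4]
grip_width: 0.355
grip_force: 0.0
```

>>> apply_moves(dp=[[0,0,0],[0,0,0],[0,0,0],[0,0,0]], twist=[[0,0,0],[0,0,0],[0,0,0],[0,0,0]], fingers=[1,1,1,1], newtons=45)

```text
time: 4.85
position: [0.4934, 0.1318, 0.2005]
tool_rot: [3.06, 0.71, 0.0]
ft_force: [-0.3, -0.1, 0.4]
grip_width: 0.329
grip_force: 45.0
```

>>> apply_moves(dp=[[0,0,-0.001],[0,0,-0.001],[0,0,-0.001],[0,0,-0.001],[0,0,-0.001],[0,0,0],[0,0,0]], twist=[[0,0,0],[0,0,0],[0,0,0],[0,0,0],[0,0,0],[0,0,0],[0,0,0]], fingers=[1,1,1,1,1,1,1])

```text
time: 5.55
position: [0.4933, 0.1318, 0.2053]
tool_rot: [3.06, 0.71, -0.0]
ft_force: [2.1, -0.9, -6.2]
grip_width: 0.324
grip_force: 45.0
```

>>> apply_moves(dp=[[0,0,-0.001],[0,0,-0.001],[0,0,-0.001],[0,0,-0.001],[0,0,-0.001],[0,0,0],[0,0,0]], twist=[[0,0,0],[0,0,0],[0,0,0],[0,0,0],[0,0,0],[0,0,0],[0,0,0]], fingers=[1,1,1,1,1,1,1])

```text
time: 6.25
position: [0.4933, 0.1318, 0.2102]
tool_rot: [3.06, 0.71, -0.001]
ft_force: [3.9, -0.6, -9.9]
grip_width: 0.326
grip_force: 45.0
```

>>> apply_moves(dp=[[0,0,-0.001],[0,0,-0.001],[0,0,-0.001],[0,0,-0.001],[0,0,-0.0008],[0,0,0],[0,0,0]], twist=[[0,0,0],[0,0,0],[0,0,0],[0,0,0],[0,0,0],[0,0,0],[0,0,0]], fingers=[1,1,1,1,1,1,1])

```text
time: 6.95
position: [0.4932, 0.1318, 0.215]
tool_rot: [3.06, 0.71, -0.001]
ft_force: [4.7, 0.2, -16.1]
grip_width: 0.329
grip_force: 45.0
```

>>> apply_moves(dp=[[0,0,0],[0,0,0],[0,0,0],[0,0,0],[0,0,0],[0,0,0],[0,0,0],[0,0,0],[0,0,0]], twist=[[0,0,0],[0,0,0],[0,0,0],[0,0,0],[0,0,0],[0,0,0],[0,0,0],[0,0,0],[0,0,0]], fingers=[1,1,1,1,1,1,1,1,1])

```text
time: 7.85
position: [0.4933, 0.1318, 0.2153]
tool_rot: [3.06, 0.71, -0.0]
ft_force: [4.3, -0.9, -16.1]
grip_width: 0.327
grip_force: 45.0
```

>>> apply_moves(dp=[[0,0,0.001],[0,0,0.001],[0,0,0.001],[0,0,0.001],[0,0,0.001],[0,0,0.001],[0,0,0.001],[0,0,0.001],[0,0,0.001],[0,0,0.001]], twist=[[0,0,0],[0,0,0],[0,0,0],[0,0,0],[0,0,0],[0,0,0],[0,0,0],[0,0,0],[0,0,0],[0,0,0]], fingers=[1,1,1,1,1,1,1,1,1,1])

```text
time: 8.85
position: [0.4934, 0.1319, 0.2057]
tool_rot: [3.06, 0.71, 0.0]
ft_force: [-0.4, -3.3, -4.8]
grip_width: 0.331
grip_force: 45.0
```

>>> apply_moves(dp=[[0,0,0.001],[0,0,0.001],[0,0,0.001],[0,0,0.001],[0,0,0.0005],[0,0,0],[0,0,0],[0,0,0]], twist=[[0,0,0],[0,0,0],[0,0,0],[0,0,0],[0,0,0],[0,0,0],[0,0,0],[0,0,0]], fingers=[1,1,1,1,1,1,1,1])

```text
time: 9.65
position: [0.4935, 0.1319, 0.201]
tool_rot: [3.06, 0.71, 0.0]
ft_force: [-2.0, -3.3, -2.4]
grip_width: 0.328
grip_force: 45.0
```

>>> apply_moves(dp=[[0,0,0.0005],[0,0,0.0005],[0,0,0],[0,0,0],[0,0,0]], twist=[[0,0,0],[0,0,0],[0,0,0],[0,0,0],[0,0,0]], fingers=[1,1,1,1,1])

```text
time: 10.15
position: [0.4936, 0.132, 0.2005]
tool_rot: [3.06, 0.71, 0.001]
ft_force: [-2.8, -3.5, 4.6]
grip_width: 0.327
grip_force: 45.0
```

>>> apply_moves(dp=[[0,0,0],[0,0,0],[0,0,0]], twist=[[0,0,0],[0,0,0],[0,0,0]], fingers=[1,1,1], newtons=5)

```text
time: 10.45
position: [0.4942, 0.1323, 0.2003]
tool_rot: [-3.06, -0.71, -0.003]
ft_force: [1.1, -1.7, 4.1]
grip_width: 0.34
grip_force: 5.0
```

>>> apply_moves(dp=[[0,0,0],[0,0,0],[0,0,0],[0,0,0],[0,0,0],[0,0,0],[0,0,0],[0,0,0]], twist=[[0,0,0],[0,0,0],[0,0,0],[0,0,0],[0,0,0],[0,0,0],[0,0,0],[0,0,0]], fingers=[0.5,0.4,0.2,0,0,0,0,0])

```text
time: 11.25
position: [0.4934, 0.1319, 0.1998]
tool_rot: [3.06, 0.71, 0.0]
ft_force: [-0.1, -0.4, 0.1]
grip_width: 0.962
grip_force: 0.0
```

>>> apply_moves(dp=[[0,0,-0.01],[0,0,-0.02],[0,0,-0.03],[0,0,-0.03],[0,0,-0.03],[0,0,-0.015],[0,0,0],[0,0,0],[0,0,0],[0,0,0]], twist=[[0,0,0],[0,0,0],[0,0,0],[0,0,0],[0,0,0],[0,0,0],[0,0,0],[0,0,0],[0,0,0],[0,0,0]], fingers=[0,0,0,0,0,0,0,0,0,0])

```text
time: 12.25
position: [0.4927, 0.1317, 0.3334]
tool_rot: [-3.06, -0.71, 0.004]
ft_force: [-0.4, -0.0, -0.1]
grip_width: 0.997
grip_force: 0.0
```

Run:
```python
from h import *
s=ctrl.get_state();im=get_image("wrist");cv2.imwrite("pics/w4.png",im[:,:,::-1]);C=cam("wrist",s)
print(s["position"],s["ft_force"],proj(C,[.493,.1315,.240]))
```

```text
[0.49273773 0.131667   0.33337725] [-0.3893356  -0.00880515 -0.08714477] (np.float64(319.01726675238376), np.float64(193.06909594522648))
```

View pics/w4.png

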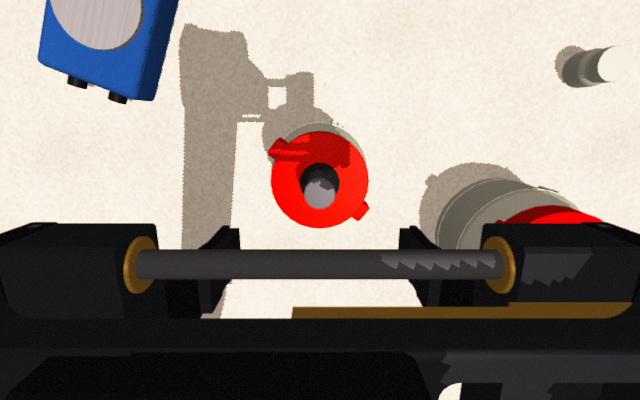

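The knob's top is at about (320,193), as it was before the pull. The plug is home and the gripper is clear of it.

```bash
python3 -c "
from bench import ctrl
print(ctrl.close_job())"
```

```text
the job is handed in; nothing more can be done
None
```

I pulled the slim drum's plug to about 15–16 N (about 14.8 mm of lift), held it for about 1 s, eased it back home, let go, and handed the job in; the wide drum's plug was never touched.

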